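Open the drawer with the hidden catch

TASK

This tool chest locks its drawer with a hidden catch: one panel of the steel rail along the chest's front top edge is a sprung cover over a recess, and nothing shows which. Slide the closed fingertips lightly along the rail until they drop in, press the catch at the bottom so that the drawer springs ajar, then pull the drawer by its orange tab out to its stop and let go. Never press on the rail with more than 40 N, and leave the wrench, jar, tin and carton as they are.

Things in the scene. Friction and masses are not known exactly. Their poses are not given: they have to be found in the camera images.
- chest: Blue tool chest, 260 deep (x), 450 wide (y), 119 mm high, fixed. Origin: centre of its underside; +x to its back, z up; the drawer front faces -x. Sunken tray on top, floor 85 mm above the table. The steel rail on its front top edge shows like panels 44 mm long; exactly one is the sprung cover, centred anywhere within 66 mm of the rail's middle, different every time; the rest are rigid.
- rail: Flat steel rail along the chest's front top edge, 40 wide (chest x), open for 180 mm (chest y), no walls in front or behind. Origin: middle of its top face, 115 mm above the table; axes as the chest's. Beyond 90 mm either way along y, end blocks stand 4 mm above it. Fingers up to 35 mm wide along y fit the recess (44 mm long) when wholly between its neighbours: close them along chest x.
- catch (a joint): Hidden catch in the recess: 0 up (locks), grows as pressed, 0.006 m fully down, frees the drawer from about 0.0035. Over it the sprung cover, flush with the rail, starts to sink at 2 N (3 N when 15 mm down), meets the catch 9 mm down and stops 15 mm down. The catch itself adds 4 N at first, 7 N fully down: about 10 N in all. Both spring back when released.
- drawer (a joint): Drawer opening in m: 0 shut (locked), 0.10 at its stop. When the catch is pressed a spring pushes it out by about 0.03 m in less than a second; hold the catch down until it has come out. From there it slides with about 1.2 N friction and stays where it is left.
- drawer_tab (a point): Orange pull tab in the middle of the drawer's front: an upright plate 16 mm thick (chest y), 30 mm high (z), reaching 66 mm out in front of the drawer's face (a little thicker, 24 mm, over the last 8 mm). The point is the middle of the plate, 64 mm above the table and 38 mm out from the face; pinch it there from above, closing along chest y. Pull it straight along chest -x.
- wrench: Steel wrench, 170 mm long, lying in the tray; leave alone.
- jar: Glass jar with a yellow cap, 56 mm across, 60 mm high, standing in the tray. Origin: centre of its underside. Leave alone.
- tin: Green-banded tin, 72 mm across, 100 mm high, on the table by the chest's front left corner. Origin: centre of its underside. Leave alone.
- carton: Cardboard carton 70 x 110 x 50 mm high on the table by the chest's front right corner. Origin: centre of its underside. Leave alone.

How it is judged:
On the way:
1. the hidden catch is pressed at least 2.5 mm (value of joint catch above 0.0025 m), for 0.05 s.
At the end, for the whole second after the job is handed in: The drawer has been pulled out to its stop (within 15 mm) and is at rest, after the catch was pressed (value of joint drawer above 0.085 m and velocity of joint drawer between -0.01 and 0.01 m/s); the robot touches nothing.
It fails at once if the fingers press on the rail with more than 40 N (contact force between the fingers and rail above 40 N).
It fails at once if the wrench is shifted by more than 20 mm relative to its start (distance of wrench from where it was at the start of the episode above 0.02 m).
It fails at once if the jar is shifted by more than 20 mm relative to its start (distance of jar from where it was at the start of the episode above 0.02 m).
It fails at once if the tin is shifted by more than 20 mm relative to its start (distance of tin from where it was at the start of the episode above 0.02 m).
It fails at once if the carton is shifted by more than 20 mm relative to its start (distance of carton from where it was at the start of the episode above 0.02 m).
It also fails if it takes over 67 s, if anything falls off the work surface, if the arm or the gripper's body presses on something with over 40 N, if the wrist force passes 120 N, or if a joint passes its speed limit or range.

ROBOT

A 6-joint arm with a two-finger parallel gripper is mounted at the origin on the work surface. World frame = base frame: x ahead of the robot, y to its left, z up, the work surface at z = 0. Lengths are in m, angles in rad, forces in N, time in s.
With the tool pointing down it reaches from about 0.35 to 0.8 m from the base axis. Payload 7.3 kg.
Tool frame: the origin (TCP) lies midway between the tips of the shut fingers; the grasp point (between the pads) lies 19 mm behind it; y points along the fingers, x is the direction in which the jaws open and shut, and the axes are right-handed (so a half turn about y gives the same grasp; the last joint's range is limited). The gripper opens to 85 mm and grips with 20 to 120 N. Pads are 22 mm wide; open, the fingers measure 114 mm over their backs; the gripper's body (76 mm by 85 mm) begins 54 mm behind the grasp point. The pads swing forward as they close: fully open they stand 13 mm farther back than shut.
Start: joints at [-1.435, 0.342, 1.524, -0, 1.275, -0.146], TCP at [0.146, -0.504, 0.231] pointing down, gripper open.
Joint ranges: [-2.53, 2.53], [-0.77, 2.02], [0.04, 2.7], [-1, 4.14], [0.28, 2.66], [-3.11, 3.11]. Speed limits (rad/s): [2.57, 2.57, 3.14, 3.14, 3.14, 3.14].

INTERFACE

Orientations are given as a unit quaternion [w, x, y, z].
In Python, from cell import * gives the robot as it stands.
- The arm moves only by the shell command python3 -m inch 'ROWS'. ROWS is JSON, a list of rows, each a list of 3 entries, a list of its own where there are three numbers: the shift along the tool's x, y, z each as a share of 0.25 m, from -1 to 1, then the turn, a rotation vector about the tool's x, y, z each as a share of pi/2 rad, from -1 to 1, then the closure, from 0 (fully open) to 1 (shut). In form: [[[tx, ty, tz], [wx, wy, wz], grip], ...]. A call has 1 to 8 rows; each row is the pose to reach, as a shift and turn from the pose measured when the call began, along the tool's axes at that moment; what a row does not reach only later rows make up. A row lasts 1/12 s, in which the tool goes at most 41.7 mm and 7.16 degrees, less where a joint would pass 70% of its speed; a pose out of reach is approached as far as the arm can. A call with a number of a shift or a turn outside -1 to 1 is refused whole. A call with a gripper value outside its range is refused whole. The fingers move at their own pace and stop on an object; the grip force is fixed at half the most. Time passes only in rows, so rows that repeat a pose let the fingers close. It gives the time, the measured TCP pose, the force and the opening at its end, in the units of the state.
- get_obs(): the state, without advancing time (a new reading comes with each control period).
- camera(name): name is "side" or "top" or "wrist"; returns a dict with "img" (480x640x3 uint8, blue, green, red), "mtx" (3x3 intrinsics, pixels), "distortion" ([k1, k2, p1, p2, k3] as OpenCV has them; the pictures are not rectified), "R" (3x3) and "t" (3): a world point X has camera coordinates R X + t; the wrist camera has in their place "mount" (4x4, takes a point from camera to tool coordinates, whose origin is the TCP and whose axes are the tool frame's). Camera axes: x right, y down, z forward; pixel columns grow to the right and rows downward; lengths in m; the calibration is good to about 2 mm. A picture is of the moment at which its call begins: read the wrist's pose just before it. There is no depth.
- job_done(): hands the job in, once; it reports no verdict.
Trained networks look in the newest picture that a camera, given by its name, has taken for a name from the list of things; names that differ only in an ending like _2 or _b are one class to them, and where a whole thing is asked for, a point or a joint stands for the part that bears it (a point fixed in the world has none). Each returns a list of dicts, best first, with "confidence" (0 to 1); they miss things now and then, are a little off and sometimes report something else, mostly with a low value. They report only what shows in the picture. A call takes as long as a camera call.
- outline_of(camera, label): "region" (480x640 bool, what is visible of it) and "box" ([centre column, centre row, width, height] in pixels, round what is visible of it).
- spot_point(camera, label): "point" ([column, row] in pixels: a listed point, or the origin of a listed thing).
The state is a dict: "clock": time; "joint_positions": joint angles; "joint_velocities": joint speeds; "joint_torque": joint torques, N m; "position": TCP position; "tool_rot": TCP orientation; "ft_force": force on the tool from outside, world axes, zero at the start; "ft_torque": the same for the moment, N m; "opening": opening from 0.0 (shut) to 1.0 (fully open).
Only numpy, scipy, OpenCV 4.12 (cv2) and the standard library are available. Lean on these libraries where they do the work, as an engineer would, in place of code of your own. Each camera call takes 0.05 s, during which the arm holds its last target.

## Working session

There is one attempt and no reset: what is moved stays moved. The work goes in short steps, Python scripts to look and compute and a shell command to move; the robot and the scene stay as the last step left them, time stands still between calls to the robot, and variables do not carry over. Pictures are saved under pics/ and viewed, and the job is handed in when it is done.

```bash
ls; mkdir -p pics
python3 - <<'E'
from cell import *
import cv2
o=get_obs()
for k,v in o.items(): print(k,v)
for n in("top","side","wrist"):
    c=camera(n); cv2.imwrite(f"pics/{n}0.png",c["img"])
    print(n,{k:v for k,v in c.items() if k!="img"})
    for l in("rail","drawer_tab","chest","tin","carton","jar"):
        print(l,[(s["point"],round(s["confidence"],2)) for s in spot_point(n,l)][:2])
E
```

```text
pics
clock 0.0
joint_positions [-1.43499487e+00  3.42707243e-01  1.52499839e+00  4.90704698e-06
  1.27542408e+00 -1.45997256e-01]
joint_velocities [-6.63101141e-05  1.69017191e-04  6.13423456e-04 -2.28647462e-03
  3.21018565e-04 -1.48505624e-03]
joint_torque [-1.88230741e-03 -4.33683407e+01 -2.46018559e+01 -2.81847142e-04
  7.76391331e-03 -1.11534752e-05]
position [ 0.14596352 -0.50388503  0.2306405 ]
tool_rot [ 0.56564877 -0.564874    0.42520964 -0.4244474 ]
ft_force [-0.68022149  0.01120823  0.37434227]
ft_torque [ 0.02205482  0.00827989 -0.01556425]
opening 0.9984593714565826
top {'mtx': array([[624.83774643,   0.        , 316.75472548],
       [  0.        , 624.83774643, 233.21103352],
       [  0.        ,   0.        ,   1.        ]]), 'distortion': array([-0.21462237,  0.        ,  0.        ,  0.        ,  0.        ]), 'R': array([[-0.01984012, -0.99974317,  0.01095284],
       [-0.99442991,  0.01859807, -0.10374616],
       [ 0.10351581, -0.01295016, -0.9945435 ]]), 't': array([0.01333591, 0.64669712, 1.31588522])}
rail [([324.6, 251.1], 0.82)]
drawer_tab [([326.6, 279.8],
[... 763 characters left out ...]
arton [([322.8, 433.7], 0.94)]
jar []
wrist {'mtx': array([[350.60150543,   0.        , 319.04043008],
       [  0.        , 350.60150543, 239.80592229],
       [  0.        ,   0.        ,   1.        ]]), 'distortion': array([-0.07116054,  0.        ,  0.        ,  0.        ,  0.        ]), 'mount': array([[ 9.99999695e-01, -6.65679668e-04, -4.09315305e-04,
         2.04653237e-05],
       [ 1.84889698e-04, -3.07370972e-01,  9.51589750e-01,
        -1.42901104e-01],
       [-7.59265592e-04, -9.51589535e-01, -3.07370755e-01,
         7.93340291e-02],
       [ 0.00000000e+00,  0.00000000e+00,  0.00000000e+00,
         1.00000000e+00]])}
rail []
drawer_tab []
chest []
tin []
carton []
jar []
```

View pics/top0.png

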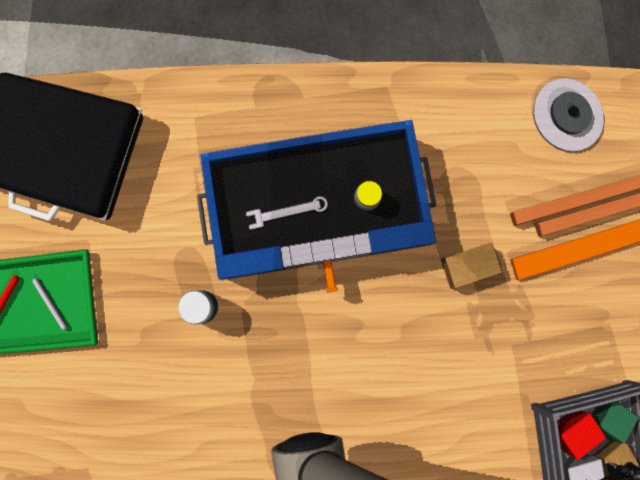

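View pics/side0.png

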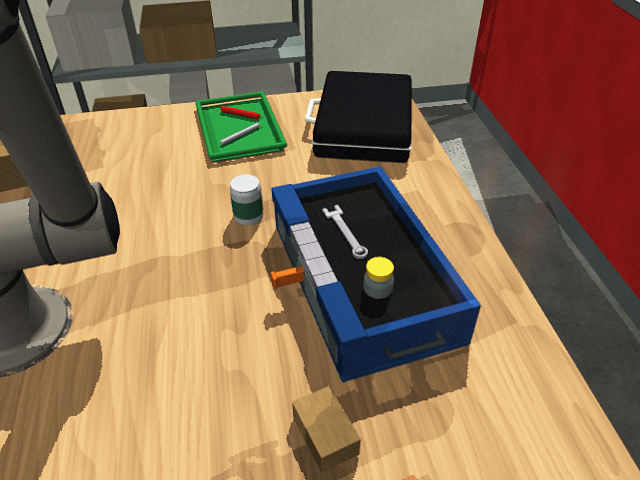

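```bash
cat > h.py <<'E'
from cell import *
import cv2, numpy as np
from scipy.spatial.transform import Rotation as Ro
def ray2plane(c,px,z):
    p=cv2.undistortPoints(np.array([[px]],float),c["mtx"],c["distortion"])[0,0]
    d=c["R"].T@np.array([p[0],p[1],1]); o=-c["R"].T@c["t"]
    return o+d*(z-o[2])/d[2]
def proj(c,X):
    r,_=cv2.Rodrigues(c["R"]); return cv2.projectPoints(np.array(X,float).reshape(-1,1,3),r,c["t"],c["mtx"],c["distortion"])[0][:,0]
def rot():
    q=get_obs()["tool_rot"]; return Ro.from_quat([q[1],q[2],q[3],q[0]])
E
python3 - <<'E'
from h import *
print(rot().as_matrix().round(3))
for n,L in(("top",[("rail",.115),("drawer_tab",.064),("drawer_tab",.079),("chest",0),("tin",0),("carton",0),("jar",.085)]),("side",[("rail",.115),("drawer_tab",.064),("tin",0),("carton",0)])):
    c=camera(n)
    for l,z in L:
        for s in spot_point(n,l): print(n,l,z,s["point"],ray2plane(c,s["point"],z).round(4))
E
```

```text
[[ 0.278  0.     0.961]
 [-0.961 -0.     0.278]
 [ 0.    -1.    -0.   ]]
top drawer_tab 0.064 [331.4, 280.6] [ 0.5432 -0.0275  0.064 ]
top drawer_tab 0.079 [331.4, 280.6] [ 0.5428 -0.0269  0.079 ]
top chest 0 [318.6, 203.7] [ 0.7163 -0.005   0.    ]
top chest 0 [284.6, 214.3] [0.6939 0.071  0.    ]
top tin 0 [202.9, 307.5] [0.4904 0.2547 0.    ]
top carton 0 [471.9, 266.8] [ 0.5682 -0.3454  0.    ]
top jar 0.085 [367.4, 197.7] [ 0.7143 -0.1061  0.085 ]
side rail 0.115 [309.7, 249.3] [ 0.6003 -0.0041  0.115 ]
side drawer_tab 0.064 [284.4, 277.6] [ 0.5455 -0.022   0.064 ]
side drawer_tab 0.064 [327.2, 437.4] [ 0.5648 -0.3712  0.064 ]
side tin 0 [246.1, 214.6] [ 0.4878  0.2641 -0.    ]
side tin 0 [308.8, 250.3] [0.6159 0.113  0.    ]
side carton 0 [326.2, 437.6] [ 0.5698 -0.3373  0.    ]
```

The top view shows the chest at centre. The rail panels run from about (283,257) to (371,243), the tab is at (330,278), the tin at (198,307) and the carton at (474,266). I'll fit the rail pose precisely next.

Run:
```python
from h import *
im=camera("top")["img"][220:300,270:385]; cv2.imwrite("pics/z1.png",cv2.resize(im,None,fx=6.9,fy=6.9,interpolation=cv2.INTER_CUBIC))
im=camera("side")["img"][205:305,265:355]; cv2.imwrite("pics/z2.png",cv2.resize(im,None,fx=6,fy=6,interpolation=cv2.INTER_CUBIC))
```

```text
(no output)
```

View pics/z1.png

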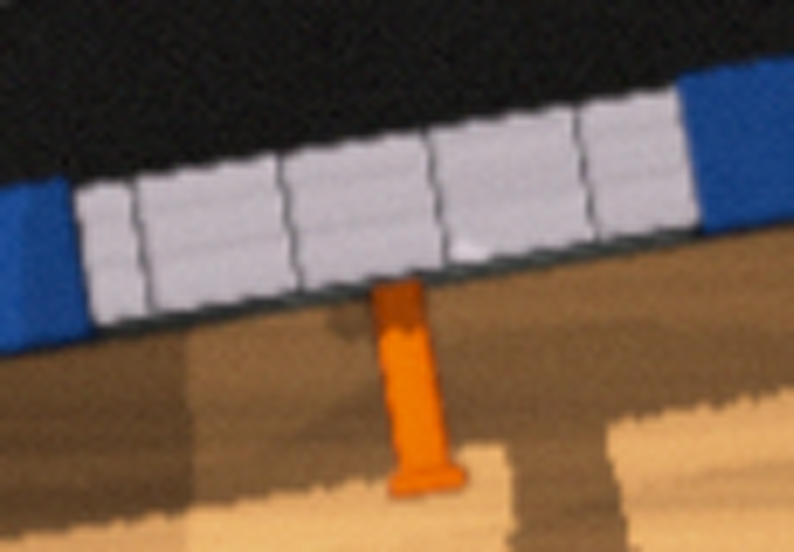

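View pics/z2.png

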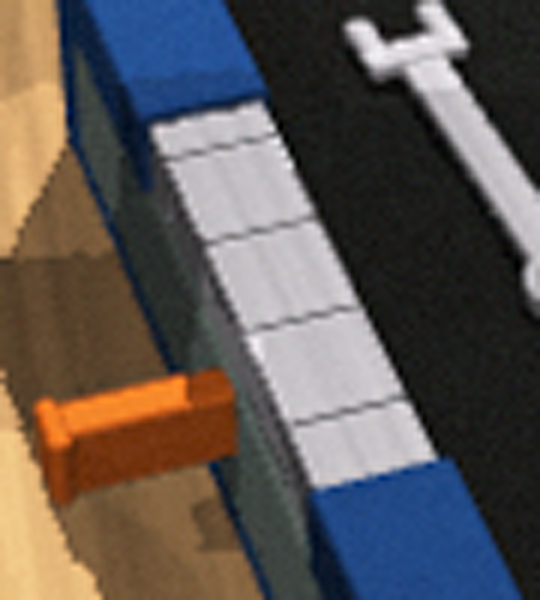

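Run:
```python
from h import *
B1=[(77,188),(135,178),(280,153),(428,130),(577,106),(682,90)];F1=[(92,328),(152,310),(299,288),(444,266),(594,242),(700,232)]
B2=[(263,100),(276,136),(313,217),(358,308),(405,402),(437,461)];F2=[(152,124),(165,160),(206,243),(249,332),(296,425),(314,490)]
res=[]
for n,s,off,B,F in(("top",6.9,(270,220),B1,F1),("side",6,(265,205),B2,F2)):
    c=camera(n); f=lambda p,z=.115: ray2plane(c,[(p[0]+.5)/s-.5+off[0],(p[1]+.5)/s-.5+off[1]],z)[:2]
    b=np.array([f(p) for p in B]);g=np.array([f(p) for p in F]); m=(b+g)/2
    d=m[1]-m[4]; y=d/np.linalg.norm(d); x=np.array([y[1],-y[0]])
    print(n,"yaw",np.degrees(np.arctan2(x[1],x[0])),"width",((b-g)@x).round(4),"centre(ends)",(m[0]+m[-1])/2,"seam y about ends-mid",((m-(m[0]+m[-1])/2)@y).round(4), "xdev",((m-m[2])@x).round(4))
c=camera("top")
for p,z in [((425,478),.079),((398,290),.079)]:
    print("tab",ray2plane(c,[(p[0]+.5)/6.9-.5+270,(p[1]+.5)/6.9-.5+220],z))
```

```text
top yaw 7.928028287557175 width [0.0413 0.0391 0.0401 0.0403 0.0404 0.0422] centre(ends) [ 0.60401549 -0.01585103] seam y about ends-mid [ 0.0902  0.0725  0.0292 -0.0143 -0.0589 -0.0902] xdev [-0.0015 -0.0001  0.     -0.0002 -0.0001 -0.0012]
side yaw 8.846256838337048 width [0.0397 0.0392 0.0372 0.0365 0.0353 0.0395] centre(ends) [ 0.60429772 -0.01210914] seam y about ends-mid [ 0.0896  0.0703  0.0271 -0.0179 -0.0622 -0.0896] xdev [ 0.0018  0.0004  0.     -0.      0.0004 -0.0012]
tab [ 0.52568543 -0.02609133  0.079     ]
tab [ 0.58238898 -0.01917668  0.079     ]
```

Rail centre is about (0.604, -0.014), yaw about 8°. Its width (40 mm) and length (180 mm) match the spec. I'll close the gripper and travel over in stages.

```bash
python3 -m inch '[[[-0.55,0,0.78],[0,-0.6,0],1],[[-0.55,0,0.78],[0,-0.6,0],1],[[-0.55,0,0.78],[0,-0.6,0],1],[[-0.55,0,0.78],[0,-0.6,0],1],[[-0.55,0,0.78],[0,-0.6,0],1],[[-0.55,0,0.78],[0,-0.6,0],1],[[-0.55,0,0.78],[0,-0.6,0],1],[[-0.55,0,0.78],[0,-0.6,0],1]]'
cat > go.py <<'E'
from h import *
import sys
YAW=np.radians(8.0); C=np.array([.604,-.014,.115]); X=np.array([np.cos(YAW),np.sin(YAW),0]);Y=np.array([-X[1],X[0],0])
def status():
    o=get_obs();p=np.array(o["position"]); d=p-C
    print("clock",round(o["clock"],2),"pos",p.round(4),"rail xyz mm",(np.array([d@X,d@Y,d[2]])*1e3).round(1),"F",np.round(o["ft_force"],2),"open",round(o["opening"],3))
def need(cx,cy,z,yaw):
    "rail x,y (m), world z, tool-x yaw rel chest deg"
    o=get_obs();p=np.array(o["position"]);R=rot()
    g=C+cx*X+cy*Y; g[2]=z
    t=YAW+np.radians(yaw)
    G=np.column_stack([[np.cos(t),np.sin(t),0],[0,0,-1],[np.sin(t)*-1,np.cos(t),0]])
    w=(R.inv()*Ro.from_matrix(G)).as_rotvec()
    print("shift",(R.inv().apply(g-p)/.25).round(3),"turn",(w/(np.pi/2)).round(3))
if __name__=="__main__":
    status()
    if len(sys.argv)>1: need(*map(float,sys.argv[1:]))
E
python3 go.py 0 0.07 0.2 0
```

```text
clock: 2.62
position: [0.2962, -0.3165, 0.2316]
tool_rot: [-0.697, 0.697, -0.118, 0.119]
ft_force: [0.2, -0.1, -0.8]
opening: 0.002
clock 2.62 pos [ 0.2962 -0.3165  0.2316] rail xyz mm [-346.9 -256.7  116.6] F [ 0.17 -0.12 -0.85] open 0.002
shift [0.634 0.126 1.797] turn [ 0.    -0.303  0.   ]
```

```bash
python3 -m inch '[[[0.35,0,1],[0,-0.3,0],1],[[0.35,0,1],[0,-0.3,0],1],[[0.35,0,1],[0,-0.3,0],1],[[0.35,0,1],[0,-0.3,0],1],[[0.35,0,1],[0,-0.3,0],1],[[0.35,0,1],[0,-0.3,0],1],[[0.35,0,1],[0,-0.3,0],1],[[0.35,0,1],[0,-0.3,0],1]]'
python3 go.py 0 0.07 0.16 0
```

```text
clock: 3.28
position: [0.4631, -0.1064, 0.2315]
tool_rot: [0.705, -0.705, -0.05, 0.049]
ft_force: [-0.2, 0.3, -0.4]
opening: -0.0
clock 3.28 pos [ 0.4631 -0.1064  0.2315] rail xyz mm [-152.4  -71.9  116.5] F [-0.15  0.35 -0.4 ] open -0.0
shift [0.609 0.287 0.568] turn [ 0.    -0.     0.001]
```

```bash
python3 -m inch '[[[0.61,0.2,0.57],[0,0,0],1],[[0.61,0.2,0.57],[0,0,0],1],[[0.61,0.2,0.57],[0,0,0],1],[[0.61,0.2,0.57],[0,0,0],1],[[0.61,0.2,0.57],[0,0,0],1],[[0.61,0.28,0.57],[0,0,0],1],[[0.61,0.28,0.57],[0,0,0],1],[[0.61,0.28,0.57],[0,0,0],1]]'
python3 go.py 0 0.07 0.120 0
python3 - <<'E'
from h import *
cv2.imwrite("pics/s1.png",cv2.resize(camera("side")["img"][130:370,180:500],None,fx=2.5,fy=2.5))
cv2.imwrite("pics/t1.png",cv2.resize(camera("top")["img"][130:370,180:500],None,fx=2.5,fy=2.5))
E
```

```text
clock: 3.95
position: [0.5934, 0.0554, 0.1604]
tool_rot: [-0.705, 0.705, 0.049, -0.05]
ft_force: [-0.4, 0.3, 0.2]
opening: -0.002
clock 3.95 pos [0.5934 0.0554 0.1604] rail xyz mm [-0.8 70.2 45.4] F [-0.41  0.35  0.17] open -0.002
shift [ 0.004  0.162 -0.001] turn [-0.     0.    -0.002]
```

View pics/s1.png

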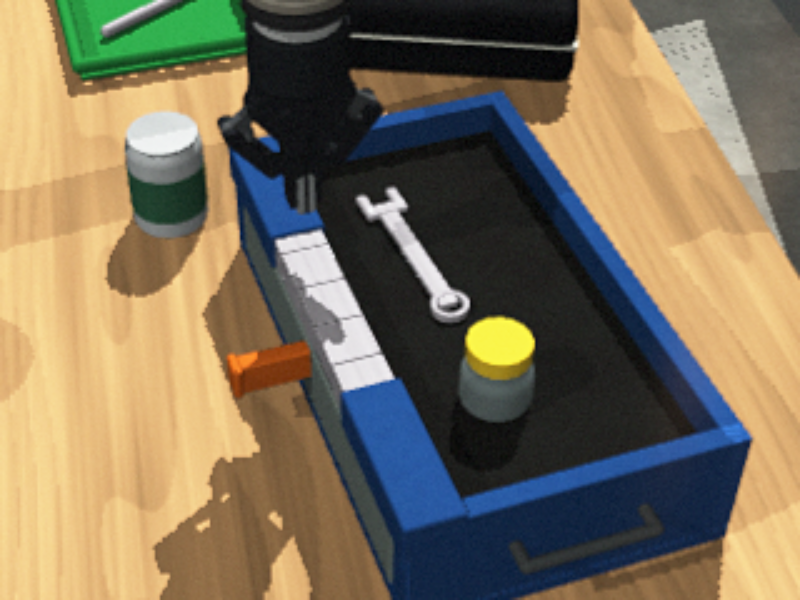

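The closed fingers hang over the rail's left end, clear of the block, tin and jar. Now I'll lower them gently to contact.

```bash
python3 -m inch '[[[0.004,0.08,0],[0,0,0],1],[[0.004,0.12,0],[0,0,0],1],[[0.004,0.15,0],[0,0,0],1],[[0.004,0.16,0],[0,0,0],1],[[0.004,0.166,0],[0,0,0],1],[[0.004,0.17,0],[0,0,0],1],[[0.004,0.172,0],[0,0,0],1],[[0.004,0.172,0],[0,0,0],1]]'; python3 go.py
```

```text
clock: 4.72
position: [0.5955, 0.0546, 0.1201]
tool_rot: [-0.705, 0.706, 0.05, -0.048]
ft_force: [0.5, 0.4, 0.4]
opening: -0.002
clock 4.72 pos [0.5955 0.0546 0.1201] rail xyz mm [ 1.2 69.1  5.1] F [0.55 0.36 0.41] open -0.002
```

```bash
python3 -m inch '[[[0,0.004,0],[0,0,0],1],[[0,0.008,0],[0,0,0],1],[[0,0.008,0],[0,0,0],1]]'; python3 go.py;  python3 -m inch '[[[0,0.004,0],[0,0,0],1],[[0,0.008,0],[0,0,0],1],[[0,0.008,0],[0,0,0],1]]'; python3 go.py
```

```text
clock: 4.97
position: [0.5955, 0.0546, 0.1181]
tool_rot: [-0.705, 0.706, 0.05, -0.048]
ft_force: [-0.1, 0.3, -0.5]
opening: -0.002
clock 4.97 pos [0.5955 0.0546 0.1181] rail xyz mm [ 1.2 69.1  3.1] F [-0.08  0.25 -0.47] open -0.002
clock: 5.22
position: [0.5954, 0.0547, 0.1158]
tool_rot: [-0.705, 0.706, 0.05, -0.048]
ft_force: [0.5, -0.7, 0.2]
opening: -0.002
clock 5.22 pos [0.5954 0.0547 0.1158] rail xyz mm [ 1.  69.2  0.8] F [ 0.54 -0.75  0.24] open -0.002
```

```bash
python3 -m inch '[[[0,0.004,0],[0,0,0],1],[[0,0.004,0],[0,0,0],1]]'; python3 -m inch '[[[0,0.004,0],[0,0,0],1],[[0,0.004,0],[0,0,0],1]]'
```

```text
clock: 5.38
position: [0.5955, 0.0547, 0.1151]
tool_rot: [-0.705, 0.706, 0.05, -0.048]
ft_force: [-1.3, -0.3, 2.6]
opening: -0.0
clock: 5.55
position: [0.5956, 0.0547, 0.1151]
tool_rot: [-0.705, 0.706, 0.05, -0.048]
ft_force: [-2.1, 0.1, 7.6]
opening: -0.001
```

Contact is at z = 0.1151, and 1 mm of command presses with about 7 N. Now I'll slide toward −y.

```bash
python3 -m inch '[[[0,0.004,-0.01],[0,0,0],1],[[0,0.004,-0.02],[0,0,0],1],[[0,0.004,-0.03],[0,0,0],1],[[0,0.004,-0.045],[0,0,0],1],[[0,0.004,-0.06],[0,0,0],1],[[0,0.004,-0.076],[0,0,0],1],[[0,0.004,-0.076],[0,0,0],1],[[0,0.004,-0.076],[0,0,0],1]]'; python3 go.py;  python3 -m inch '[[[0,0.004,0],[0,0,0],1],[[0,0.004,0],[0,0,0],1],[[0,0.004,0],[0,0,0],1]]'; python3 go.py
```

```text
clock: 6.22
position: [0.5989, 0.0361, 0.1151]
tool_rot: [-0.705, 0.706, 0.051, -0.047]
ft_force: [-0.0, 1.3, 4.7]
opening: -0.0
clock 6.22 pos [0.5989 0.0361 0.1151] rail xyz mm [ 1.9 50.3  0.1] F [-0.03  1.25  4.73] open -0.0
clock: 6.47
position: [0.5989, 0.0361, 0.115]
tool_rot: [-0.705, 0.706, 0.051, -0.047]
ft_force: [-2.7, 0.4, 7.1]
opening: -0.001
clock 6.47 pos [0.5989 0.0361 0.115 ] rail xyz mm [ 2.  50.3  0. ] F [-2.74  0.42  7.1 ] open -0.001
```

The first panel is rigid: 7 N and no sinking. I'll slide on.

```bash
python3 -m inch '[[[-0.004,0.003,-0.012],[0,0,0],1],[[-0.004,0.003,-0.024],[0,0,0],1],[[-0.004,0.003,-0.036],[0,0,0],1],[[-0.004,0.003,-0.05],[0,0,0],1],[[-0.004,0.003,-0.064],[0,0,0],1],[[-0.004,0.003,-0.078],[0,0,0],1],[[-0.004,0.003,-0.09],[0,0,0],1],[[-0.004,0.003,-0.09],[0,0,0],1]]'; python3 go.py;  python3 -m inch '[[[-0.002,0.003,-0.012],[0,0,0],1],[[-0.002,0.003,-0.024],[0,0,0],1],[[-0.002,0.003,-0.036],[0,0,0],1],[[-0.004,0.003,-0.048],[0,0,0],1],[[-0.004,0.003,-0.06],[0,0,0],1],[[-0.004,0.003,-0.06],[0,0,0],1]]'; python3 go.py
```

```text
clock: 7.13
position: [0.6016, 0.0137, 0.1151]
tool_rot: [0.705, -0.705, -0.052, 0.046]
ft_force: [-0.3, 2.2, 5.9]
opening: 0.003
clock 7.13 pos [0.6016 0.0137 0.1151] rail xyz mm [ 1.5 27.7  0.1] F [-0.26  2.2   5.94] open 0.003
clock: 7.63
position: [0.6033, -0.0012, 0.1151]
tool_rot: [0.706, -0.705, -0.052, 0.045]
ft_force: [-0.0, 2.0, 5.7]
opening: 0.003
clock 7.63 pos [ 0.6033 -0.0012  0.1151] rail xyz mm [ 1.1 12.7  0.1] F [-0.04  2.01  5.68] open 0.003
```

The second panel is rigid too, still 5.7 N at the rail plane. On to the third.

```bash
python3 -m inch '[[[-0.002,0.003,-0.012],[0,0,0],1],[[-0.002,0.003,-0.024],[0,0,0],1],[[-0.002,0.003,-0.036],[0,0,0],1],[[-0.004,0.003,-0.05],[0,0,0],1],[[-0.004,0.003,-0.064],[0,0,0],1],[[-0.004,0.003,-0.078],[0,0,0],1],[[-0.004,0.003,-0.09],[0,0,0],1],[[-0.004,0.003,-0.09],[0,0,0],1]]'; python3 go.py;  python3 -m inch '[[[-0.002,0.003,-0.016],[0,0,0],1],[[-0.002,0.003,-0.032],[0,0,0],1],[[-0.002,0.003,-0.048],[0,0,0],1],[[-0.002,0.003,-0.064],[0,0,0],1],[[-0.002,0.003,-0.08],[0,0,0],1],[[-0.002,0.003,-0.1],[0,0,0],1],[[-0.002,0.003,-0.112],[0,0,0],1],[[-0.002,0.003,-0.112],[0,0,0],1]]'; python3 go.py 0 -0.038 0.115 0
```

```text
clock: 8.3
position: [0.6059, -0.0236, 0.1151]
tool_rot: [0.706, -0.705, -0.052, 0.045]
ft_force: [-0.5, 1.6, 5.5]
opening: 0.002
clock 8.3 pos [ 0.6059 -0.0236  0.1151] rail xyz mm [ 0.6 -9.8  0.1] F [-0.53  1.65  5.5 ] open 0.002
clock: 8.97
position: [0.6093, -0.0525, 0.1141]
tool_rot: [0.706, -0.705, -0.052, 0.044]
ft_force: [0.8, -0.5, 1.4]
opening: 0.002
clock 8.97 pos [ 0.6093 -0.0525  0.1141] rail xyz mm [ -0.1 -38.9  -0.9] F [ 0.79 -0.49  1.44] open 0.002
shift [ 0.    -0.004  0.004] turn [ 0.    -0.002  0.007]
```

The fingers sank: z is 0.1141 with only 1.4 N, so the third panel is the cover. Pressing down.

```bash
python3 -m inch '[[[0,0.012,0.003],[0,0,0],1],[[0,0.024,0.003],[0,0,0],1],[[0,0.036,0.003],[0,0,0],1],[[0,0.048,0.003],[0,0,0],1],[[0,0.054,0.003],[0,0,0],1],[[0,0.056,0.003],[0,0,0],1],[[0,0.056,0.003],[0,0,0],1],[[0,0.056,0.003],[0,0,0],1]]'; python3 go.py
```

```text
clock: 9.63
position: [0.6095, -0.0521, 0.1009]
tool_rot: [-0.705, 0.706, 0.052, -0.044]
ft_force: [-1.9, -2.6, 8.7]
opening: -0.001
clock 9.63 pos [ 0.6095 -0.0521  0.1009] rail xyz mm [  0.1 -38.5 -14.1] F [-1.89 -2.59  8.65] open -0.001
```

Depth is 14.1 mm at 8.7 N. I'll hold it there while the drawer springs out.

```bash
python3 -m inch '[[[0,0.004,0],[0,0,0],1],[[0,0.006,0],[0,0,0],1],[[0,0.006,0],[0,0,0],1],[[0,0.006,0],[0,0,0],1],[[0,0.006,0],[0,0,0],1],[[0,0.006,0],[0,0,0],1],[[0,0.006,0],[0,0,0],1],[[0,0.006,0],[0,0,0],1]]'; python3 go.py;python3 - <<'E'
from h import *
for n in("side","top"):
    c=camera(n); cv2.imwrite(f"pics/{n}2.png",cv2.resize(c["img"][180:340,220:430],None,fx=3.5,fy=3.5))
    for s in spot_point(n,"drawer_tab"): print(n,s["point"],s["confidence"],ray2plane(c,s["point"],.064))
E
```

```text
clock: 10.3
position: [0.6095, -0.0521, 0.1002]
tool_rot: [-0.705, 0.706, 0.053, -0.044]
ft_force: [-2.7, -0.8, 9.1]
opening: -0.0
clock 10.3 pos [ 0.6095 -0.0521  0.1002] rail xyz mm [  0.1 -38.5 -14.8] F [-2.73 -0.77  9.09] open -0.0
side [270.1, 281.8] 0.66 [ 0.51632102 -0.028102    0.064     ]
top [331.2, 293.4] 0.7 [ 0.51636823 -0.02647208  0.064     ]
top [468.2, 267.1] 0.65 [ 0.56494916 -0.32034104  0.064     ]
```

View pics/side2.png

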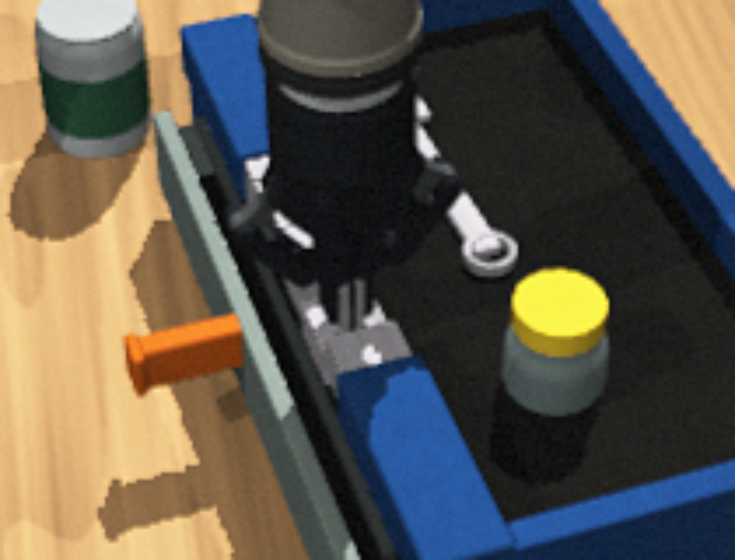

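The view shows the drawer ajar by about 28 mm, with the tab around (185,352) in this crop. Both cameras agree on the tab point, about (0.516, -0.027). I'll lift, turn and open.

```bash
python3 -m inch '[[[0,-0.08,0],[0,0,0],1],[[0,-0.2,0],[0,0,0],1],[[0,-0.32,0],[0,0,0],1],[[0,-0.4,0],[0,0,0],1],[[0,-0.4,0],[0,0.08,0],0.6],[[0,-0.4,0],[0,0.16,0],0.6],[[0,-0.4,0],[0,0.24,0],0.6],[[0,-0.4,0],[0,0.24,0],0.6]]'; python3 go.py -0.089 0 0.2 -90
python3 - <<'E'
from h import *
for n in("side","top"):
    c=camera(n)
    for s in spot_point(n,"drawer_tab"): print(n,s["point"],s["confidence"],ray2plane(c,s["point"],.064))
E
```

```text
clock: 11.17
position: [0.608, -0.0517, 0.1996]
tool_rot: [0.702, -0.701, 0.082, -0.09]
ft_force: [-0.1, -0.2, -0.4]
opening: 0.396
clock 11.17 pos [ 0.608  -0.0517  0.1996] rail xyz mm [ -1.3 -37.9  84.6] F [-0.14 -0.19 -0.39] open 0.396
shift [-0.382 -0.006  0.009] turn [-0.006  0.756  0.005]
side [269.2, 284.2] 0.81 [ 0.51384152 -0.03418499  0.064     ]
```

```bash
python3 -m inch '[[[-0.1,0,0],[0,0.08,0],0.35],[[-0.25,0,0],[0,0.16,0],0.35],[[-0.38,0,0.01],[-0.006,0.24,0.005],0.35],[[-0.38,0,0.01],[-0.006,0.32,0.005],0.35],[[-0.38,0,0.01],[-0.006,0.4,0.005],0.35],[[-0.38,0,0.01],[-0.006,0.48,0.005],0.35],[[-0.38,0,0.01],[-0.006,0.54,0.005],0.35],[[-0.38,0,0.01],[-0.006,0.54,0.005],0.35]]';  python3 go.py -0.089 0 0.2 -90
```

```text
clock: 12.03
position: [0.5164, -0.0272, 0.1987]
tool_rot: [-0.605, 0.606, -0.365, 0.366]
ft_force: [1.1, -0.2, 0.7]
opening: 0.651
clock 12.03 pos [ 0.5164 -0.0272  0.1987] rail xyz mm [-88.6  -0.9  83.7] F [ 1.05 -0.24  0.69] open 0.651
shift [-0.004 -0.005 -0.   ] turn [0.001 0.22  0.001]
```

```bash
python3 -m inch '[[[-0.002,0,0],[0,0.08,0],0.35],[[-0.002,0,0],[0,0.16,0],0.35],[[-0.002,0,0],[0,0.22,0],0.35],[[-0.002,0,0],[0,0.22,0],0.35]]';  python3 go.py -0.089 0 0.12 -90
python3 - <<'E'
from h import *
o=get_obs(); w=camera("wrist"); cv2.imwrite("pics/w3.png",w["img"])
M=w["mount"]; R=rot().as_matrix(); p=np.array(o["position"])
Rc=R@M[:3,:3]; tc=R@M[:3,3]+p
c=dict(w); c["R"]=Rc.T; c["t"]=-Rc.T@tc
for s in spot_point("wrist","drawer_tab"): print("wrist",s["point"],s["confidence"],ray2plane(c,s["point"],.064))
for n in("side","top"):
    c=camera(n); cv2.imwrite(f"pics/{n}3.png",cv2.resize(c["img"][180:340,220:430],None,fx=3.5,fy=3.5))
    for s in spot_point(n,"drawer_tab"): print(n,s["point"],s["confidence"],ray2plane(c,s["point"],.064))
E
```

```text
clock: 12.37
position: [0.5161, -0.0268, 0.1986]
tool_rot: [-0.533, 0.535, -0.463, 0.464]
ft_force: [0.2, -0.1, 0.5]
opening: 0.652
clock 12.37 pos [ 0.5161 -0.0268  0.1986] rail xyz mm [-88.8  -0.4  83.6] F [ 0.24 -0.07  0.49] open 0.652
shift [-0.002  0.314 -0.   ] turn [0.001 0.001 0.001]
wrist [315.4, 226.0] 0.73 [ 0.51717608 -0.02371655  0.064     ]
side [271.3, 285.3] 0.93 [ 0.51754707 -0.03785995  0.064     ]
```

View pics/w3.png

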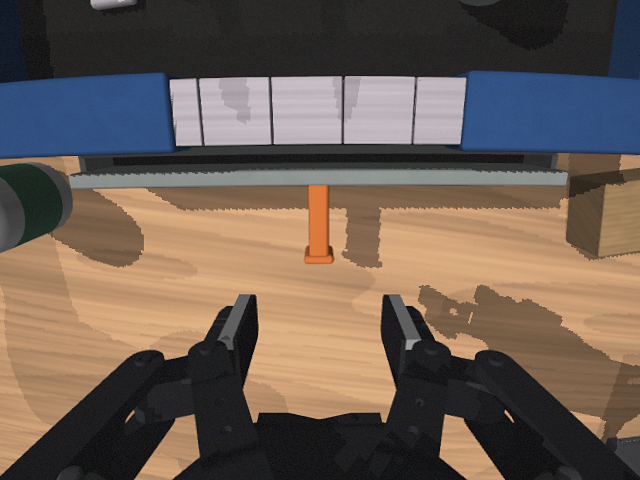

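View pics/side3.png

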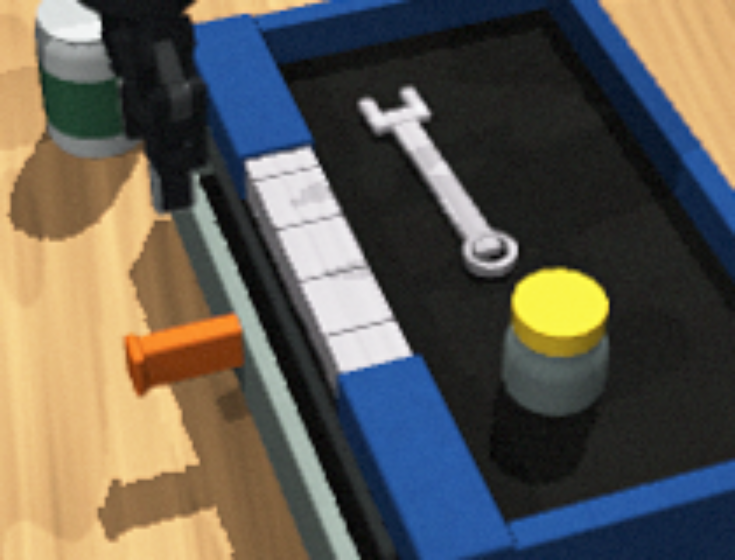

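The tab (318,225) is centred between the open fingers and the drawer stays ajar. Now I'll descend and pinch.

```bash
python3 -m inch '[[[-0.002,0.12,0],[0,0,0],0.35],[[-0.002,0.25,0],[0,0,0],0.35],[[-0.002,0.38,0],[0,0,0],0.35],[[-0.002,0.48,0],[0,0,0],0.35],[[-0.002,0.54,0],[0,0,0],0.35],[[-0.002,0.58,0],[0,0,0],0.35],[[-0.002,0.6,0],[0,0,0],0.35],[[-0.002,0.605,0],[0,0,0],0.35]]'; python3 go.py -0.089 0 0.047 -90; python3 -m inch '[[[0,0,0],[0,0,0],1],[[0,0,0],[0,0,0],1],[[0,0,0],[0,0,0],1],[[0,0,0],[0,0,0],1],[[0,0,0],[0,0,0],1],[[0,0,0],[0,0,0],1]]';python3 go.py -0.17 0 0.047 -90
```

```text
clock: 13.33
position: [0.516, -0.0267, 0.047]
tool_rot: [-0.534, 0.535, -0.463, 0.463]
ft_force: [-0.0, -0.6, -0.1]
opening: 0.653
clock 13.33 pos [ 0.516  -0.0267  0.047 ] rail xyz mm [-88.9  -0.3 -68. ] F [-0.02 -0.61 -0.08] open 0.653
shift [-0.001  0.    -0.   ] turn [0.001 0.002 0.001]
clock: 13.83
position: [0.5167, -0.0265, 0.0482]
tool_rot: [-0.534, 0.535, -0.462, 0.464]
ft_force: [-0.9, 0.4, 6.3]
opening: 0.181
clock 13.83 pos [ 0.5167 -0.0265  0.0482] rail xyz mm [-88.2  -0.3 -66.8] F [-0.91  0.37  6.28] open 0.181
shift [-0.002  0.004 -0.327] turn [-0.001  0.002  0.002]
```

Gripped: opening 0.18 is about 15.4 mm, which matches the 16 mm plate. Pulling.

```bash
python3 -m inch '[[[0,0,-0.03],[0,0,0],1],[[0,0,-0.07],[0,0,0],1],[[0,0,-0.11],[0,0,0],1],[[0,0,-0.15],[0,0,0],1],[[0,0,-0.19],[0,0,0],1],[[0,0,-0.22],[0,0,0],1],[[0,0,-0.24],[0,0,0],1],[[0,0,-0.24],[0,0,0],1]]'; python3 go.py -0.161 0 0.047 -90; python3 -m inch '[[[0,0,-0.01],[0,0,0],1],[[0,0,-0.02],[0,0,0],1],[[0,0,-0.03],[0,0,0],1],[[0,0,-0.04],[0,0,0],1],[[0,0,-0.04],[0,0,0],1],[[0,0,-0.04],[0,0,0],1]]'; python3 go.py
```

```text
clock: 14.5
position: [0.4561, -0.0355, 0.0482]
tool_rot: [-0.534, 0.535, -0.462, 0.464]
ft_force: [-0.6, -3.0, -0.7]
opening: 0.178
clock 14.5 pos [ 0.4561 -0.0355  0.0482] rail xyz mm [-149.4   -0.7  -66.8] F [-0.56 -3.04 -0.66] open 0.178
shift [-0.003  0.005 -0.046] turn [0.    0.002 0.002]
clock: 15.0
position: [0.4495, -0.0365, 0.0482]
tool_rot: [0.535, -0.533, 0.461, -0.466]
ft_force: [13.9, 6.3, -13.7]
opening: 0.177
clock 15.0 pos [ 0.4495 -0.0365  0.0482] rail xyz mm [-156.2   -0.8  -66.8] F [ 13.88   6.31 -13.69] open 0.177
```

The force rise and 68 mm of pull, on top of about 30 mm ajar, show the drawer is at its stop. I'll relax and release, then lift away.

```bash
python3 -m inch '[[[0,0,0],[0,0,0],1],[[0,0,0],[0,0,0],0.4],[[0,0,0],[0,0,0],0.35],[[0,0,0],[0,0,0],0.35],[[0,0,0],[0,0,0],0.35],[[0,0,0],[0,0,0],0.35]]'; python3 -m inch '[[[0,-0.03,0],[0,0,0],0.35],[[0,-0.1,0],[0,0,0],0.35],[[0,-0.2,0],[0,0,0],0.35],[[0,-0.32,0],[0,0,0],0.35],[[0,-0.45,0],[0,0,0],0.35],[[0,-0.55,0],[0,0,0],0.35],[[0,-0.6,0],[0,0,0],0.35],[[0,-0.6,0],[0,0,0],0.35]]'; python3 go.py;python3 - <<'E'
from h import *
o=get_obs(); w=camera("wrist"); cv2.imwrite("pics/w4.png",w["img"])
c=camera("side"); cv2.imwrite("pics/side4.png",c["img"])
M=w["mount"]; R=rot().as_matrix(); Rc=R@M[:3,:3]; tc=R@M[:3,3]+np.array(o["position"])
wc=dict(w); wc["R"]=Rc.T; wc["t"]=-Rc.T@tc
for n,k in(("side",c),("wrist",wc)):
    for s in spot_point(n,"drawer_tab"): print(n,s["point"],s["confidence"],ray2plane(k,s["point"],.064))
E
```

```text
clock: 15.5
position: [0.4494, -0.0365, 0.0484]
tool_rot: [0.535, -0.533, 0.461, -0.466]
ft_force: [1.1, -0.4, 0.1]
opening: 0.649
clock: 16.17
position: [0.4499, -0.0365, 0.2019]
tool_rot: [0.536, -0.532, 0.459, -0.468]
ft_force: [-0.1, -0.1, 0.3]
opening: 0.651
clock 16.17 pos [ 0.4499 -0.0365  0.2019] rail xyz mm [-155.8   -0.8   86.9] F [-0.09 -0.08  0.34] open 0.651
side [235.0, 289.8] 0.95 [ 0.44676872 -0.03672817  0.064     ]
wrist [318.5, 228.0] 0.96 [ 0.44975455 -0.0364246   0.064     ]
```

View pics/side4.png

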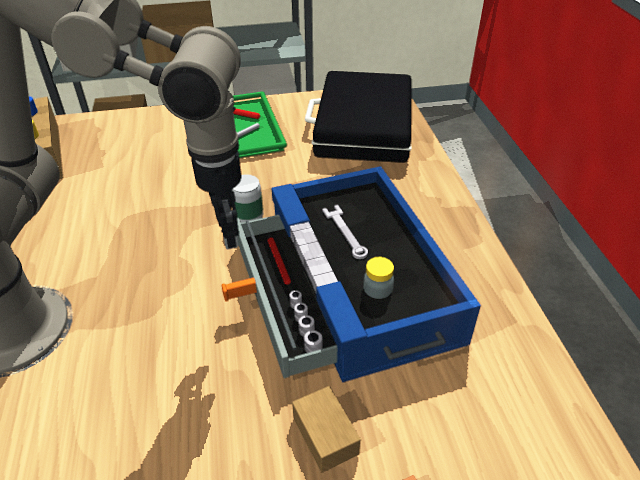

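The drawer is well out (tab at about (240,290)), the gripper is clear above it, and the other objects stand as before. Tab travel is about 96 mm by camera, and the stop was felt. Handing in.

```bash
python3 -c "
from cell import *
print(job_done())"
```

```text
the job is handed in; nothing more can be done
None
```

The drawer is open to its stop and released, and I handed the job in at about 16 s of the 67 s allowed; no verdict is reported.

- **Finding the cover:** I slid the closed fingers along the rail toward chest −y at about 5–7 N. The first two full panels did not give. The third, centred about 38 mm to the −y side of the rail's middle, sank.
- **Pressing the catch:** I pressed the cover to 14.8 mm at about 9 N, and the drawer sprang out about 28 mm. The highest force I read on the rail was 7.6 N, though I only saw readings at the end of each move.
- **Pulling the drawer:** I pinched the tab, with the gripper reading about 15.4 mm on the 16 mm plate. I pulled it 68 mm until the force rose to about 15 N along the pull, then let go and lifted clear.

**Last checks:**
- The side and wrist cameras put the tab about 96 mm out from its shut position, and they agree with each other to 3 mm.
- The gripper was about 150 mm above the tab with wrist force near zero.
- In the last side picture the wrench, jar, tin and carton look unmoved, but I judged that by eye and did not measure it.

**Disagreements:** the two cameras' yaw estimates for the rail differed by about 1°, and their rail-centre positions by about 4 mm. While the gripper hung nearby, the side camera's tab point was up to 14 mm off the wrist camera's sideways. Neither caused a problem.

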